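# Sweep spilt nuts into the parts tray

## Robot

A 6-joint arm with a two-finger parallel gripper is mounted at the origin on the work surface. World frame = base frame: x ahead of the robot, y to its left, z up, the work surface at z = 0. Lengths are in m, angles in rad, forces in N, time in s.
With the tool pointing down it reaches from about 0.35 to 0.775 m from the base axis. Payload 5.5 kg.
Tool frame: the origin (TCP) lies at the very end of the fingers, on their centre line; the grasp point (between the pads) lies env.grasp_offset behind it (env.grasp_offset is the distance from the TCP to the grasp point, in m); x points along the fingers, y is the direction in which the jaws open and shut, and the axes are right-handed (so a half turn about x gives the same grasp; the last joint's range is limited). The gripper opens to 85 mm and grips with 20 to 120 N. Pads are 22 mm wide; open, the fingers measure 114 mm over their backs; the gripper's body (76 mm by 85 mm) begins 54 mm behind the grasp point. The pads swing forward as they close: fully open they stand 13 mm farther back than shut.
Start: joints at [-1.423, 0.313, 0.046, 1.304, 0, 1.431], TCP at [0.163, -0.551, 0.231] pointing down, gripper open.
Joint ranges: [-2.76, 2.76], [-0.86, 1.69], [-1.03, 1.26], [-2.2, 2.34], [-1.47, 1.5], [-3.14, 3.14]. Speed limits (rad/s): [2.57, 2.57, 3.14, 3.14, 3.14, 3.14].

## Interface

Orientations are given as a unit quaternion [w, x, y, z].
In Python, from workcell import get_state, viewer, job, env gives the robot as it stands.
- The arm moves only by the tool send_rows, never from a script. Its argument "plan" is a list of rows, each a list of 6 numbers: the shift along the tool's x, y, z in mm, then the turn, a rotation vector about the tool's x, y, z in degrees. A call has exactly 10 rows; each row is the pose to reach, as a shift and turn from the pose commanded when the call began, along the tool's axes at that moment; what a row does not reach only later rows make up. A row lasts 1/8 s, in which the tool goes at most 62.5 mm and 10.7 degrees, less where a joint would pass 70% of its speed; a pose out of reach is approached as far as the arm can. A call with a gripper value outside its range is refused whole. "claw" is the finger opening in mm, from 0 to 85.4, set as the call begins (left out, the last holds). The fingers move at their own pace and stop on an object; "newtons" is the grip in N (left out, the last holds). Time passes only in rows, so rows that repeat a pose let the fingers close, or fill a call up. It gives the time, the measured TCP pose, the force and the opening at its end, in the units of the state.
- get_state(): the state, without advancing time (a new reading comes with each control period).
- viewer.read_camera(name): name is "side" or "top"; returns a dict with "frame" (420x560x3 uint8, blue, green, red), "mtx" (3x3 intrinsics, pixels), "rvec" (rotation vector, rad) and "tvec" (3), from world to camera coordinates, as OpenCV has them. Camera axes: x right, y down, z forward; pixel columns grow to the right and rows downward; lengths in m; the calibration is good to about 2 mm. A picture is of the moment at which its call begins. There is no depth.
- job.hand_in(): hands the job in, once; it reports no verdict.
The state is a dict: "clock": time; "joint_pos": joint angles; "qvel": joint speeds; "tau": joint torques, N m; "tcp_pos": TCP position; "orientation": TCP orientation; "wrist_force": force on the tool from outside, world axes, zero at the start; "ft_torque": the same for the moment, N m; "finger_gap": finger opening in m.
Only numpy, scipy, OpenCV 4.12 (cv2) and the standard library are available. Lean on these libraries where they do the work, as an engineer would, in place of code of your own. Each camera call takes 0.05 s, during which the arm holds its last target.

## Task

Three steel nuts have spilt on the workbench: using your fingertips as a broom, sweep all three along the bench top and through the open side of the blue three-sided tray, so that each ends up lying wholly inside it. Only push them, never pick them up, and do not shift or knock over anything else that stands on the bench.

Things in the scene. Friction and masses are not known exactly. Their poses are not given: they have to be found in the camera images.
- tray: Three-sided tray of blue battens screwed to the bench (fixed), without a floor: the bench top is its floor. Battens 18 mm thick and 28 mm high. Inside it is 200 mm wide (tray x from -100 to 100 mm) and 130 mm deep (tray y from -65 mm, the open side without any lip, to +65 mm, the back batten). Origin at the centre of the inside, on the bench top; the open side faces the tray's -y.
- nut_a: A hexagonal steel nut (dark steel, 30 mm across flats, 35 mm across corners, 16 mm high, 20 mm hole, about 65 g) lying flat on the bench; slides, does not roll. Origin at the centre of its underside (on its axis).
- nut_b: A hexagonal steel nut (dark steel, 30 mm across flats, 35 mm across corners, 16 mm high, 20 mm hole, about 65 g) lying flat on the bench; slides, does not roll. Origin at the centre of its underside (on its axis).
- nut_c: A hexagonal steel nut (dark steel, 30 mm across flats, 35 mm across corners, 16 mm high, 20 mm hole, about 65 g) lying flat on the bench; slides, does not roll. Origin at the centre of its underside (on its axis).
- anchor: Steel wall anchor standing upright among the nuts, 23 mm diameter, 50 mm high, narrower to the top; origin at the centre of its foot, z up. A bystander, loose: leave it where it stands.
- coupler: Brass coupler standing upright among the nuts, 24 mm diameter, 45 mm high; origin at the centre of its foot, z up. A bystander, loose: leave it where it stands.
- tape_measure: Yellow tape measure, 68 x 36 x 60 mm high; origin at the centre of its underside. A bystander, loose: leave it where it stands.
- screw_box: Red carton of screws, 60 x 110 x 45 mm high; origin at the centre of its underside. A bystander, loose: leave it where it stands.
- can: Red drinks can, 66 mm diameter, 115 mm high; origin at the centre of its underside. A bystander, loose: leave it where it stands.
- tape_roll: Yellow roll of masking tape lying flat, 100 mm diameter, 25 mm high; origin at the centre of its underside. A bystander, loose: leave it where it stands.
- screwdriver: Screwdriver lying on the bench beyond the nuts, along its own x; origin under the middle of the tool. A bystander, loose: leave it where it stands.

How it is judged:
At the end, for the whole second after the job is handed in: Each nut lies on the bench inside the tray: its centre at least 15 mm past the plane of the open side and between the three battens, its underside less than 8 mm above the bench, and at rest (under 20 mm/s) (x of nut_a in the frame of tray between -0.1 and 0.1 m and y of nut_a in the frame of tray between -0.05 and 0.065 m and height (world z) of each of nut_a, nut_b, nut_c below 0.008 m and linear speed of each of nut_a, nut_b, nut_c below 0.02 m/s and x of nut_b in the frame of tray between -0.1 and 0.1 m and y of nut_b in the frame of tray between -0.05 and 0.065 m and x of nut_c in the frame of tray between -0.1 and 0.1 m and y of nut_c in the frame of tray between -0.05 and 0.065 m); the robot touches nothing.
It fails at once if a nut is lifted off the bench (its underside's centre more than 20 mm above it) (height (world z) of any of nut_a, nut_b, nut_c above 0.02 m).
It fails at once if a bystander is shifted by more than 20 mm (distance of any of anchor, coupler, tape_measure, screw_box, can, tape_roll, screwdriver from where it was at the start of the episode above 0.02 m).
It fails at once if a bystander is knocked over (angle between any of anchor, coupler, can, tape_measure, screw_box's own z axis and vertical above 0.6 rad).
It also fails if it takes over 67 s, if anything falls off the work surface, if the arm or the gripper's body presses on something with over 40 N, if the wrist force passes 120 N, or if a joint passes its speed limit or range.

## Working session

There is one attempt and no reset: what is moved stays moved. The work goes in short steps, Python scripts to look and compute and a tool call to move; the robot and the scene stay as the last step left them, time stands still between calls to the robot, and variables do not carry over. Pictures are saved under pics/ and viewed, and the job is handed in when it is done.

Besides the shell and the picture viewer there is one more tool, called after "Emit:" by a JSON object that holds its "name" and its "arguments". send_rows: Moves the arm, as the interface text tells. Its arguments: {"type":"object","properties":{"plan":{"type":"array"},"claw":{"type":"number"},"newtons":{"type":"number"}},"required":["plan"]}

```bash
mkdir -p pics; ls
python3 - <<'E'
from workcell import get_state, viewer, job, env
import cv2
s=get_state(); print(s); print(env.grasp_offset)
for n in ("side","top"):
    d=viewer.read_camera(n); cv2.imwrite(f"pics/{n}0.png",d["frame"]); print(n,d["mtx"],d["rvec"],d["tvec"])
E
```

```text
pics
{'clock': 0.0, 'joint_pos': array([-1.42257429e+00,  3.14011155e-01,  4.49927419e-02,  1.30358619e+00,
       -1.46025791e-05,  1.43118213e+00]), 'qvel': array([ 0.00107931,  0.0006173 ,  0.00038556,  0.00039722, -0.00027412,
        0.00039653]), 'tau': array([-5.12537117e-04, -4.80629611e+01,  2.98531276e+01,  1.92059192e-02,
       -6.31054377e-05, -1.37176099e-05]), 'tcp_pos': array([ 0.16313422, -0.55085275,  0.23040837]), 'orientation': array([-0.1007752 , -0.69978826, -0.10205379,  0.69980409]), 'wrist_force': array([-0.21027307, -0.47336494, -0.98943367]), 'ft_torque': array([-0.02654987, -0.03492824, -0.02059308]), 'finger_gap': 0.08473679881643639}
0.0187
side [[502.30416558   0.         279.66060134]
 [  0.         502.30416558 204.78218946]
 [  0.           0.           1.        ]] [ 2.12131581 -0.14970931  0.07122517] [-0.56678559  0.08830393  1.31446345]
top [[396.63266514   0.         277.27650966]
 [  0.         396.63266514 210.84700191]
 [  0.           0.           1.        ]] [ 2.16356122 -2.17193231  0.12930082] [0.00182918 0.60745952 1.23767628]
```

View pics/top0.png

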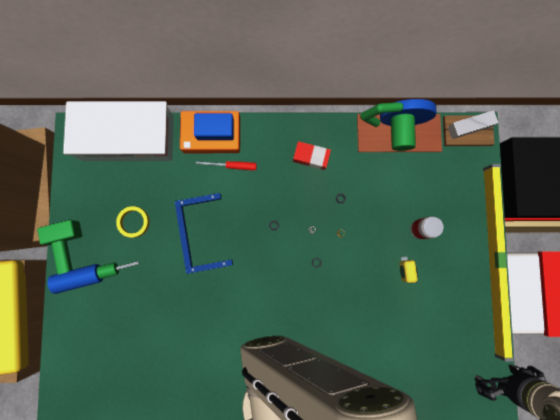

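View pics/side0.png

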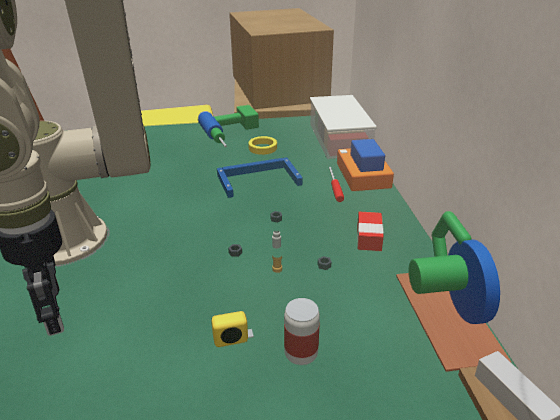

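The top view has world +x upward and +y to the left. The tray's opening faces right, toward the nuts at about (274,225), (340,198) and (316,263). The anchor is near (312,230) and the coupler near (340,233). Next I'll take an enlarged crop.

```bash
cat > h.py <<'E'
import numpy as np, cv2
from workcell import get_state, viewer, job, env
def unproj(d,px,z=0.0):
    R=cv2.Rodrigues(np.array(d["rvec"]))[0]; t=np.array(d["tvec"]).reshape(3)
    p=cv2.undistortPoints(np.array([[px]],float),d["mtx"],None)[0,0]
    r=R.T@np.array([p[0],p[1],1.]); c=-R.T@t
    return c+r*(z-c[2])/r[2]
def proj(d,P):
    return cv2.projectPoints(np.array(P,float).reshape(-1,3),np.array(d["rvec"]),np.array(d["tvec"]),d["mtx"],None)[0].reshape(-1,2)
def crop(d,x0,y0,x1,y1,k,name):
    im=cv2.resize(d["frame"][y0:y1,x0:x1],None,fx=k,fy=k,interpolation=cv2.INTER_CUBIC)
    cv2.imwrite(name,im)
E
python3 - <<'E'
from h import *
d=viewer.read_camera("top"); crop(d,250,180,360,280,7,"pics/t1.png"); crop(d,165,180,265,280,6,"pics/t2.png")
s=viewer.read_camera("side"); crop(s,205,195,365,285,5,"pics/s1.png")
E
```

```text
(no output)
```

View pics/t1.png

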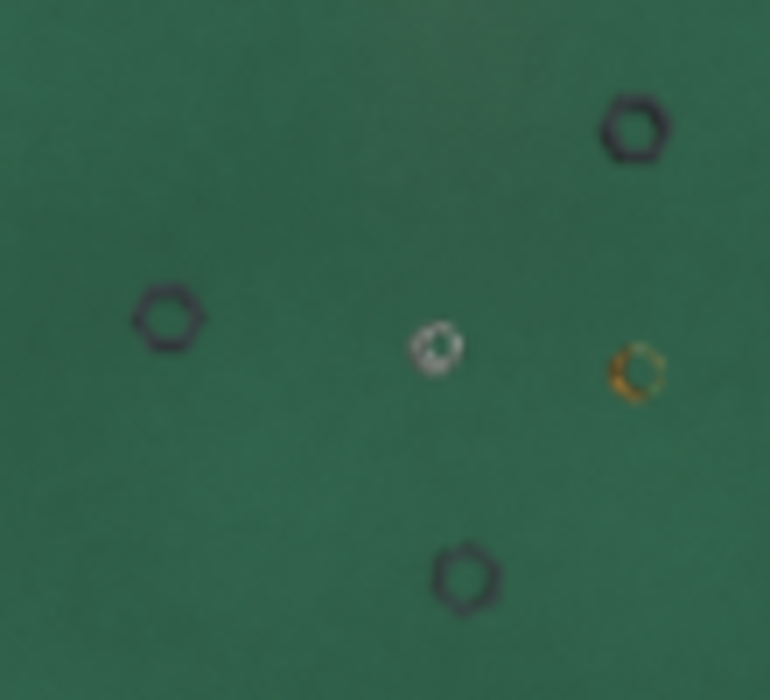

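View pics/t2.png

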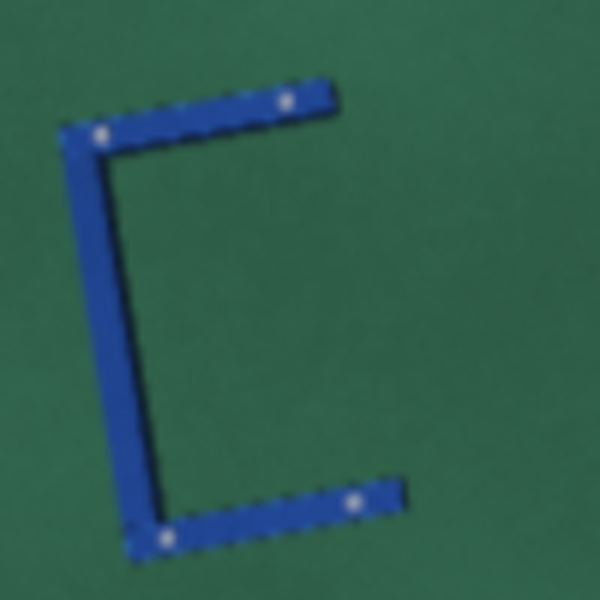

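View pics/s1.png

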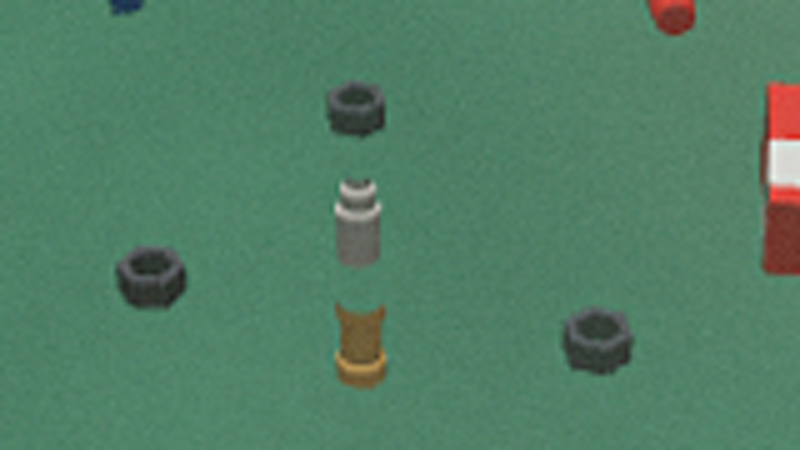

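The crops give these positions in t1:
- Left nut at (169,318), far nut at (635,129), near nut at (466,578).
- Anchor top at (437,349), coupler top at (638,373).

In t2 the tray's outer corners are at (60,128) and (131,562). The arm ends span (331,76) to (339,112) and (400,478) to (407,512).

Run:
```python
from h import *
d=viewer.read_camera("top");s=viewer.read_camera("side")
def c1(x,y,z): return unproj(d,((x+.5)/7+250-.5,(y+.5)/7+180-.5),z)
def c2(x,y,z): return unproj(d,((x+.5)/6+165-.5,(y+.5)/6+180-.5),z)
def cs(x,y,z): return unproj(s,((x+.5)/5+205-.5,(y+.5)/5+195-.5),z)
for n,a,b in (("L",(169,318,.016),(357,97,.016)),("F",(635,129,.016),(598,325,.016)),("N",(466,578,.016),(152,263,.016)),("anch",(437,349,.05),(358,183,.05)),("coup",(638,373,.045),(361,303,.045))):
    print(n,c1(*a).round(4),cs(*b).round(4))
for n,p in dict(backFar=(60,128),backNear=(131,562),farEndOut=(331,76),farEndIn=(339,112),nearEndIn=(400,478),nearEndOut=(407,512)).items(): print(n,c2(*p,.028).round(4))
for n,p,z in (("box",(312,154),.045),("tm",(410,271),.06),("can",(430,227),.115),("roll",(132,222),.025),("sdtip",(197,163),.01),("sdend",(256,167),.02)): print(n,unproj(d,p,z).round(3))
```

```text
L [0.5634 0.0111 0.016 ] [0.5634 0.0097 0.016 ]
F [ 0.651  -0.2067  0.016 ] [ 0.6516 -0.2073  0.016 ]
N [ 0.4435 -0.1246  0.016 ] [ 0.4429 -0.126   0.016 ]
anch [ 0.5464 -0.1095  0.05  ] [ 0.5473 -0.1207  0.05  ]
coup [ 0.5355 -0.2007  0.045 ] [ 0.5369 -0.211   0.045 ]
backFar [0.6415 0.3303 0.028 ]
backNear [0.4107 0.2874 0.028 ]
farEndOut [0.6693 0.1852 0.028 ]
farEndIn [0.6497 0.1807 0.028 ]
nearEndIn [0.454  0.1462 0.028 ]
nearEndOut [0.4362 0.1424 0.028 ]
box [ 0.791 -0.113  0.045]
tm [ 0.416 -0.41   0.06 ]
can [ 0.548 -0.457  0.115]
roll [0.574 0.466 0.025]
sdtip [0.77  0.264 0.01 ]
sdend [0.754 0.069 0.02 ]
```

```bash
cat >> h.py <<'E'
from scipy.spatial.transform import Rotation as Rn
O=np.array([0.5406,0.2275]); th=np.deg2rad(10.2)
TX=np.array([np.cos(th),np.sin(th)]); TY=np.array([-np.sin(th),np.cos(th)])
def w2t(p): q=np.array(p[:2])-O; return np.array([q@TX,q@TY])
def t2w(p): return O+p[0]*TX+p[1]*TY
def tool():
    s=get_state(); q=s["orientation"]; return np.array(s["tcp_pos"]),Rn.from_quat([q[1],q[2],q[3],q[0]])
def shift(tp,z):  # tray xy, world z -> tool mm
    p,R=tool(); w=np.append(t2w(tp),z); return (R.inv().apply(w-p)*1000).round(1)
E
python3 - <<'E'
from h import *
p,R=tool(); print(R.as_matrix().round(3)); 
for sg in (1,-1):
    y=sg*np.append(TX,0); x=np.array([0,0,-1.]); z=np.cross(x,y)
    T=Rn.from_matrix(np.c_[x,y,z]); print(sg,np.rad2deg((R.inv()*T).as_rotvec()).round(1))
for n,c in dict(L=(.5634,.0106),F=(.6513,-.207),N=(.4432,-.1253),an=(.547,-.115),co=(.536,-.206)).items(): print(n,w2t(c).round(4))
s=viewer.read_camera("side")
for q in ((358,266),(361,387)): print(unproj(s,((q[0]+.5)/5+204.5,(q[1]+.5)/5+194.5),0).round(4))
print(w2t(p), [t2w(w).round(3) for w in ((-.016,-.26),(-.02,.03),(-.17,-.37),(.033,-.49))])
E
```

```text
[[-0.     0.284 -0.959]
 [ 0.001 -0.959 -0.284]
 [-1.    -0.001 -0.   ]]
1 [-83.7  -0.    0. ]
-1 [96.3  0.   0. ]
L [-0.016  -0.2175]
F [ 0.032  -0.4472]
N [-0.1583 -0.33  ]
an [-0.0544 -0.3382]
co [-0.0813 -0.4258]
[ 0.5465 -0.1223  0.    ]
[ 0.5355 -0.2173  0.    ]
[-0.50936262 -0.69955921] [array([ 0.571, -0.031]), array([0.516, 0.253]), array([ 0.439, -0.167]), array([ 0.66 , -0.249])]
```

Emit:
{"name": "send_rows", "arguments": {"plan": [[0,-33,-47,-9,0,0],[0,-66,-94,-18,0,0],[0,-99,-141,-27,0,0],[5,-132,-188,-36,0,0],[20,-165,-235,-45,0,0],[35,-198,-282,-54,0,0],[50,-231,-329,-63,0,0],[65,-264,-376,-72,0,0],[80,-300,-423,-80,0,0],[90,-330,-470,-83.7,0,0]], "claw": 15, "newtons": 20}}

```text
clock: 1.6
tcp_pos: [0.5209, -0.0996, 0.1408]
orientation: [0.543, 0.453, 0.543, -0.453]
wrist_force: [1.3, -1.3, -0.5]
finger_gap: 0.0147
```

Run:
```python
from h import *
p,R=tool(); s=get_state(); print(s["clock"],p,R.as_matrix().round(3),w2t(p),s["finger_gap"],s["joint_pos"].round(2))
print(shift((-.016,-.265),.1),shift((-.016,-.265),.006))
```

```text
1.6 [ 0.52087099 -0.09961751  0.14076218] [[-0.     0.984  0.18 ]
 [-0.     0.18  -0.984]
 [-1.    -0.     0.   ]] [-0.07734473 -0.31845391] 0.014665754723399316 [-0.34  0.27 -0.24  1.06 -0.    1.05]
[ 40.7  61.5 -53.3] [134.7  61.5 -53.3]
```

Emit:
{"name": "send_rows", "arguments": {"plan": [[0,30,-26,0,0,0],[0,61.5,-53,0,0,0],[10,61.5,-53,0,0,0],[40,61.5,-53,0,0,0],[70,61.5,-53,0,0,0],[95,61.5,-53,0,0,0],[115,61.5,-53,0,0,0],[125,61.5,-53,0,0,0],[131,61.5,-53,0,0,0],[133,61.5,-53,0,0,0]]}}

```text
clock: 2.85
tcp_pos: [0.5715, -0.0388, 0.0084]
orientation: [0.543, 0.454, 0.542, -0.454]
wrist_force: [0.2, -0.7, 0.5]
finger_gap: 0.0151
```

Run:
```python
from h import *
p,R=tool(); s=get_state(); print(s["clock"],p,w2t(p),s["wrist_force"])
print(shift((-.016,.01),.006),shift((0,.02),.006))
d=viewer.read_camera("top");crop(d,230,170,330,270,6,"pics/t3.png")
d=viewer.read_camera("side");crop(d,195,160,355,280,5,"pics/s3.png")
```

```text
2.85 [ 0.57150297 -0.03879265  0.00844755] [-0.01674179 -0.2675565 ] [ 0.2483185  -0.73062745  0.47445075]
[   2.4    0.6 -277.6] [   2.4   16.6 -287.6]
```

View pics/s3.png

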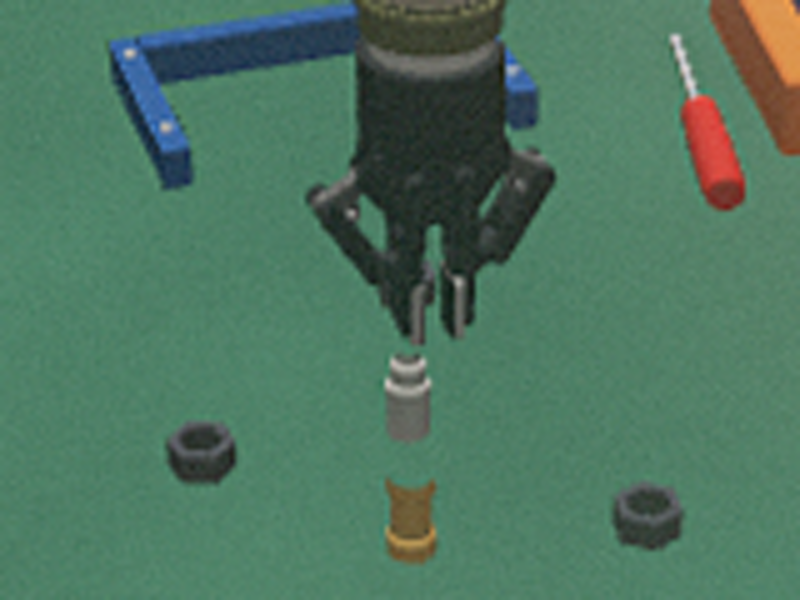

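Emit:
{"name": "send_rows", "arguments": {"plan": [[3,0,0,0,0,0],[3,0,-12,0,0,0],[3,0,-27,0,0,0],[3,1,-42,0,0,0],[3,2,-58,0,0,0],[3,3,-74,0,0,0],[3,4,-90,0,0,0],[3,5,-106,0,0,0],[3,6,-122,0,0,0],[3,7,-136,0,0,0]]}}

```text
clock: 4.2
tcp_pos: [0.5541, 0.0976, 0.0053]
orientation: [0.543, 0.454, 0.542, -0.454]
wrist_force: [-0.1, -1.1, 1.0]
finger_gap: 0.0147
```

Run:
```python
from h import *
p,R=tool(); s=get_state(); print(s["clock"],p,w2t(p),s["wrist_force"])
print(shift((0,.012),.006))
d=viewer.read_camera("top");cv2.imwrite("pics/t4.png",d["frame"])
d=viewer.read_camera("side");crop(d,195,130,355,250,5,"pics/s4.png")
```

```text
4.2 [0.55409039 0.09760726 0.00529976] [-0.00972483 -0.1302288 ] [-0.11085649 -1.12557988  0.97894587]
[  -0.7    9.7 -142.2]
```

View pics/s4.png

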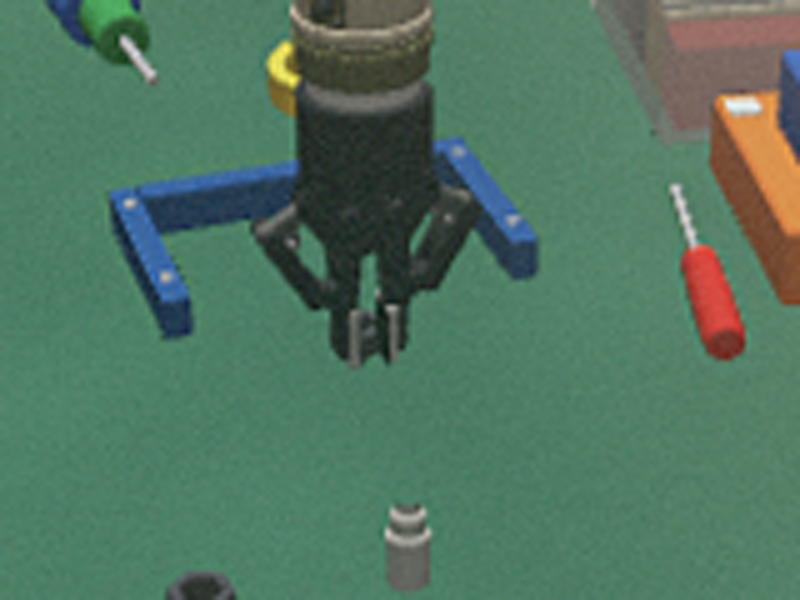

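View pics/t4.png

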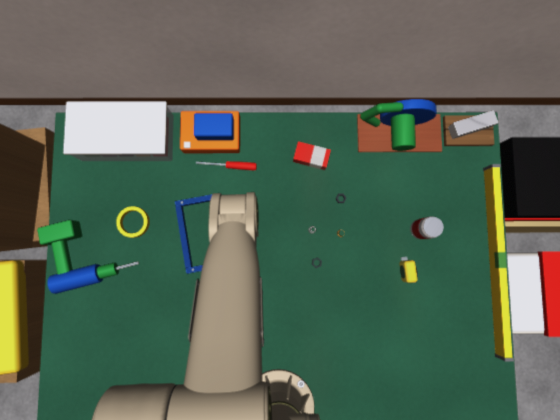

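The side view shows dark steel between the fingertips, around (372,335), so the nut is riding in front of them. The bystanders haven't moved. I'll keep pushing.

Emit:
{"name": "send_rows", "arguments": {"plan": [[0,1,-14,0,0,0],[0,2,-30,0,0,0],[0,3,-46,0,0,0],[0,4,-62,0,0,0],[0,5,-78,0,0,0],[0,6,-94,0,0,0],[0,7,-110,0,0,0],[0,8,-124,0,0,0],[0,9,-134,0,0,0],[0,9,-141,0,0,0]]}}

```text
clock: 5.55
tcp_pos: [0.5381, 0.2375, 0.0052]
orientation: [0.543, 0.454, 0.542, -0.454]
wrist_force: [-0.8, -0.5, 0.7]
finger_gap: 0.0151
```

Emit:
{"name": "send_rows", "arguments": {"plan": [[0,0,6,0,0,0],[0,0,15,0,0,0],[-20,0,25,0,0,0],[-50,0,40,0,0,0],[-80,0,70,0,0,0],[-90,-20,120,0,0,0],[-90,-50,170,0,0,0],[-90,-80,220,0,0,0],[-90,-110,270,0,0,0],[-90,-140,320,0,0,0]]}}

```text
clock: 6.8
tcp_pos: [0.4558, -0.1053, 0.0956]
orientation: [0.543, 0.454, 0.542, -0.454]
wrist_force: [0.9, -0.9, 0.2]
finger_gap: 0.015
```

Run:
```python
from h import *
p,R=tool(); s=get_state(); print(s["clock"],p,w2t(p),s["wrist_force"])
d=viewer.read_camera("top");cv2.imwrite("pics/t5.png",d["frame"])
d=viewer.read_camera("side");crop(d,195,130,355,250,5,"pics/s5.png")
```

```text
6.8 [ 0.45580924 -0.10534995  0.09556394] [-0.14239334 -0.31257431] [ 0.92627475 -0.89904599  0.23245497]
```

View pics/s5.png

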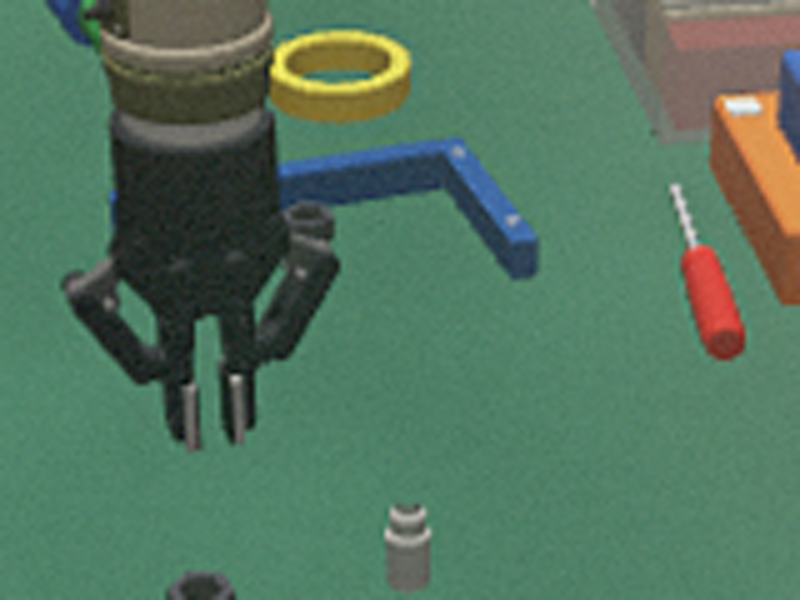

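View pics/t5.png

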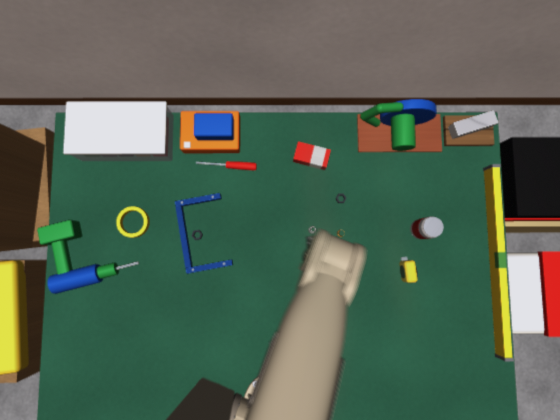

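L now sits inside the tray at about (197,235), near the back batten. Next is N: rotate 19.7° and come down behind it.

Emit:
{"name": "send_rows", "arguments": {"plan": [[0,-15,30,8,0,0],[0,-33,66,16,0,0],[0,-33,66,19.7,0,0],[20,-33,66,19.7,0,0],[40,-33,66,19.7,0,0],[60,-33,66,19.7,0,0],[75,-33,66,19.7,0,0],[85,-33,66,19.7,0,0],[90,-33,66,19.7,0,0],[90,-33,66,19.7,0,0]]}}

```text
clock: 8.15
tcp_pos: [0.4361, -0.1736, 0.0053]
orientation: [-0.457, -0.54, -0.457, 0.54]
wrist_force: [0.1, 0.6, 0.6]
finger_gap: 0.0147
```

Run:
```python
from h import *
p,R=tool(); s=get_state(); print(s["clock"],p,w2t(p),s["wrist_force"])
print(shift((-.1583,-.33),.005),shift((-.04,.0),.005))
d=viewer.read_camera("side");crop(d,195,190,355,290,5,"pics/s6.png")
```

```text
8.15 [ 0.43608935 -0.17358317  0.00526232] [-0.17388463 -0.37623705] [0.139333   0.63890558 0.64602667]
[  0.3  -0.9 -48.8] [ 3.000e-01 -9.000e-01 -3.993e+02]
```

View pics/s6.png

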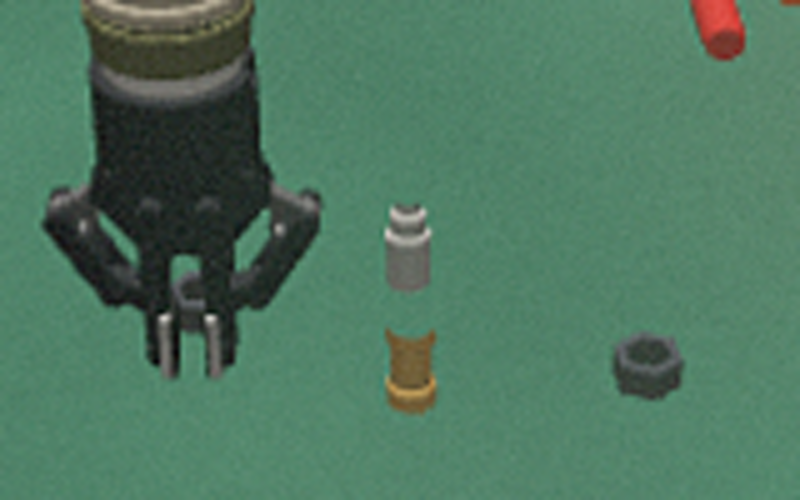

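The fingers are square behind N, and the nut shows through the gap at (190,298). I'll push.

Emit:
{"name": "send_rows", "arguments": {"plan": [[0,-1,-12,0,0,0],[0,-1,-26,0,0,0],[0,-1,-42,0,0,0],[0,-1,-58,0,0,0],[0,-1,-74,0,0,0],[0,-1,-90,0,0,0],[0,-1,-106,0,0,0],[0,-1,-122,0,0,0],[0,-1,-138,0,0,0],[0,-1,-154,0,0,0]]}}

```text
clock: 9.45
tcp_pos: [0.4607, -0.0205, 0.0053]
orientation: [-0.457, -0.54, -0.457, 0.54]
wrist_force: [-0.2, -0.0, 1.3]
finger_gap: 0.0151
```

Run:
```python
from h import *
p,R=tool(); s=get_state(); print(s["clock"],p,w2t(p),s["wrist_force"])
print(shift((-.04,.0),.005))
d=viewer.read_camera("side");crop(d,195,130,355,250,5,"pics/s7.png")
```

```text
9.45 [ 0.46071909 -0.02048662  0.00526167] [-0.12253309 -0.22992165] [-0.17173314 -0.01955277  1.28282114]
[ 3.000e-01  1.000e-01 -2.443e+02]
```

View pics/s7.png

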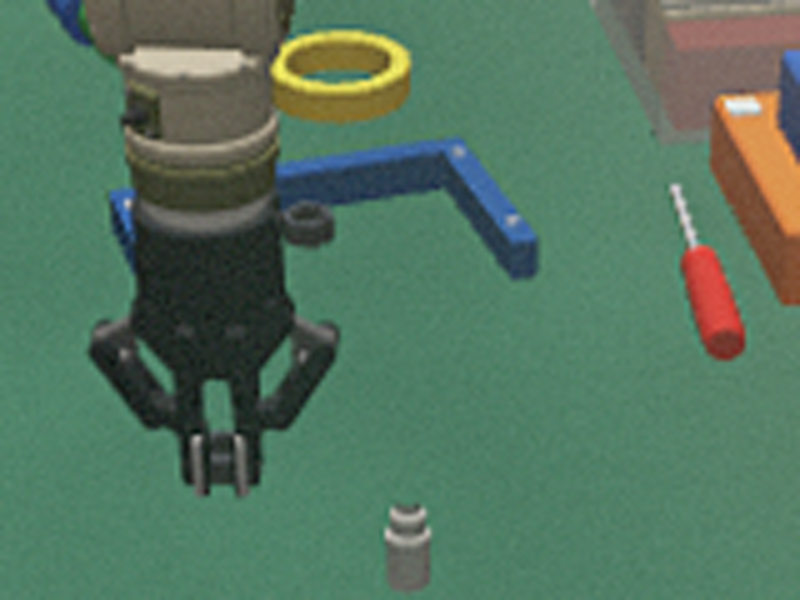

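The nut is centred ahead of the fingers at (222,460). The remaining push is about 216 mm.

Emit:
{"name": "send_rows", "arguments": {"plan": [[0,0,-14,0,0,0],[0,0,-30,0,0,0],[0,0,-46,0,0,0],[0,0,-62,0,0,0],[0,0,-78,0,0,0],[0,0,-94,0,0,0],[0,0,-110,0,0,0],[0,0,-126,0,0,0],[0,0,-142,0,0,0],[0,0,-156,0,0,0]]}}

```text
clock: 10.75
tcp_pos: [0.4865, 0.1334, 0.0052]
orientation: [-0.457, -0.54, -0.457, 0.54]
wrist_force: [0.4, -0.2, 0.1]
finger_gap: 0.0151
```

Emit:
{"name": "send_rows", "arguments": {"plan": [[0,0,-12,0,0,0],[0,0,-26,0,0,0],[0,0,-40,0,0,0],[0,0,-52,0,0,0],[0,0,-58,0,0,0],[0,0,-60,0,0,0],[0,0,-52,0,0,0],[0,0,-40,0,0,0],[-30,0,-25,0,0,0],[-80,0,-10,0,0,0]]}}

```text
clock: 12.0
tcp_pos: [0.4858, 0.1404, 0.0844]
orientation: [-0.456, -0.538, -0.457, 0.541]
wrist_force: [0.7, 0.1, 0.5]
finger_gap: 0.0149
```

Run:
```python
from h import *
p,R=tool(); s=get_state(); print(s["clock"],p,w2t(p),s["wrist_force"])
print(shift((.029,-.50),.095))
d=viewer.read_camera("side");crop(d,195,130,355,250,5,"pics/s8.png")
```

```text
12.0 [0.4858238  0.14041345 0.08439027] [-0.06933219 -0.07601017] [0.65163349 0.08319836 0.46390876]
[-11.1 235.9 365.7]
```

View pics/s8.png

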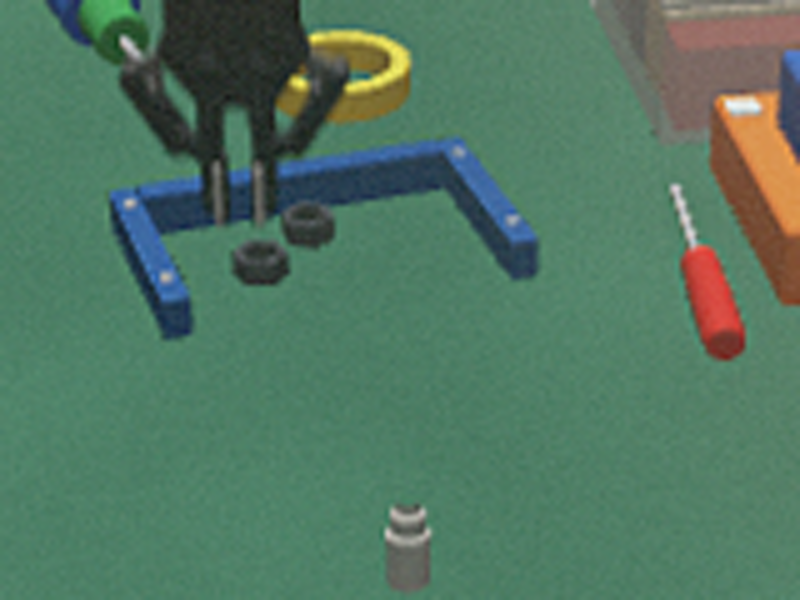

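Both nuts are inside the tray, N at (260,262) and L at (308,224). On to F.

Emit:
{"name": "send_rows", "arguments": {"plan": [[-16,24,36,0,0,0],[-20,52,80,-4,0,0],[-20,84,130,-8,0,0],[-20,116,180,-12,0,0],[-20,148,230,-16,0,0],[-20,178,276,-16.8,0,0],[-20,206,320,-16.8,0,0],[-15,228,354,-16.8,0,0],[-12,236,366,-16.8,0,0],[-12,236,366,-16.8,0,0]]}}

```text
clock: 13.3
tcp_pos: [0.6593, -0.2586, 0.0963]
orientation: [0.53, 0.468, 0.531, -0.468]
wrist_force: [0.0, 0.1, -0.8]
finger_gap: 0.0146
```

Run:
```python
from h import *
p,R=tool(); s=get_state(); print(s["clock"],p,w2t(p),s["wrist_force"])
print(shift((.032,-.4472),.005))
d=viewer.read_camera("top");crop(d,170,170,370,320,4,"pics/t9.png")
d=viewer.read_camera("side");crop(d,205,175,405,325,4,"pics/s9.png")
```

```text
13.3 [ 0.65934857 -0.2586295   0.09634581] [ 0.03078571 -0.49947507] [ 0.00275168  0.06577189 -0.83008008]
[ 91.4  -1.4 -52.2]
```

View pics/s9.png

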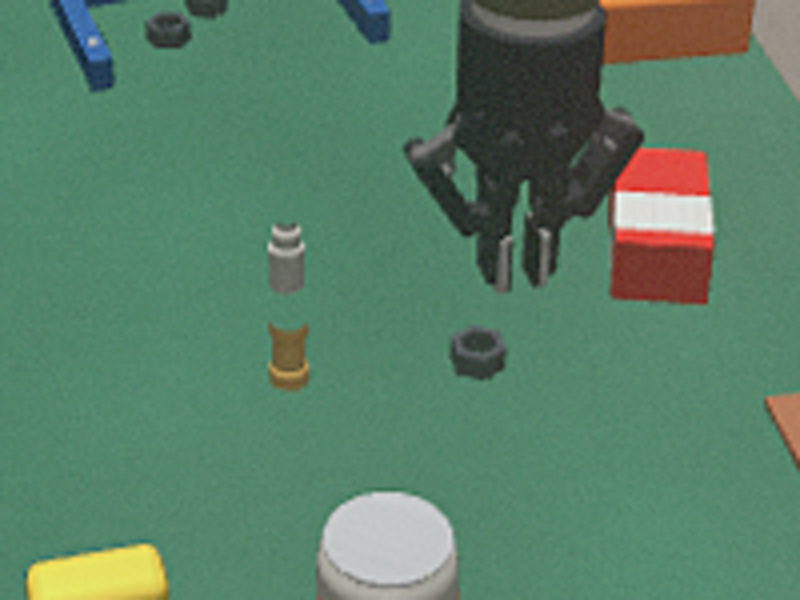

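View pics/t9.png

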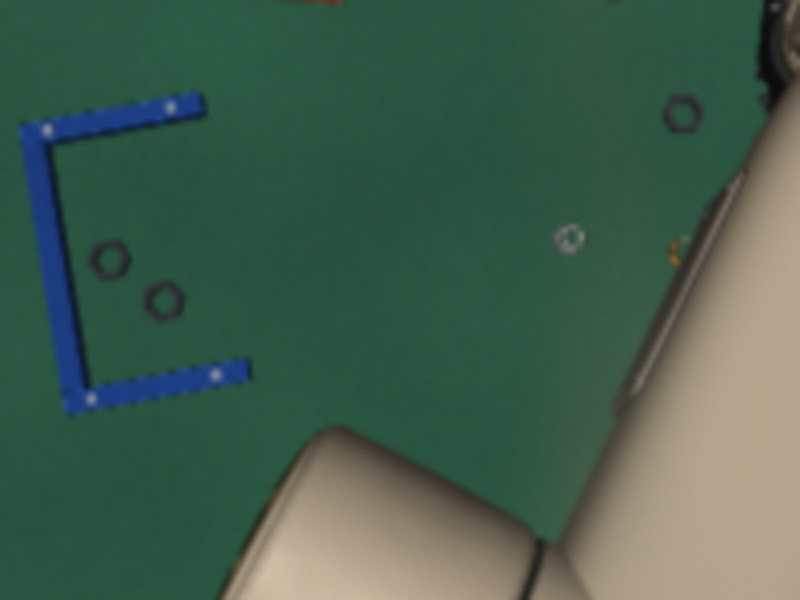

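L and N lie inside the tray, at (110,260) and (163,301). F and the anchor are where they started. I'll come down behind F.

Emit:
{"name": "send_rows", "arguments": {"plan": [[15,-1,0,0,0,0],[30,-1.5,0,0,0,0],[45,-1.5,0,0,0,0],[60,-1.5,0,0,0,0],[75,-1.5,0,0,0,0],[85,-1.5,0,0,0,0],[90,-1.5,0,0,0,0],[91,-1.5,0,0,0,0],[91,-1.5,-6,0,0,0],[91,-1.5,-14,0,0,0]]}}

```text
clock: 14.65
tcp_pos: [0.6573, -0.2439, 0.0069]
orientation: [0.531, 0.467, 0.53, -0.467]
wrist_force: [0.9, 0.5, -0.2]
finger_gap: 0.015
```

Emit:
{"name": "send_rows", "arguments": {"plan": [[0,0,-14,0,0,0],[0,0,-28,0,0,0],[0,0,-43,0,0,0],[0,0,-58,0,0,0],[0,0,-73,0,0,0],[0,0,-88,0,0,0],[0,0,-103,0,0,0],[0,0,-118,0,0,0],[0,0,-132,0,0,0],[0,0,-145,0,0,0]]}}

```text
clock: 15.9
tcp_pos: [0.6385, -0.0993, 0.0063]
orientation: [0.531, 0.467, 0.531, -0.467]
wrist_force: [-0.2, -1.0, 1.1]
finger_gap: 0.015
```

Run:
```python
from h import *
p,R=tool(); s=get_state(); print(s["clock"],p,w2t(p),s["wrist_force"])
print(shift((.055,0),.005))
d=viewer.read_camera("side");crop(d,205,155,405,305,4,"pics/s10.png")
```

```text
15.9 [ 0.63851941 -0.09930341  0.00630497] [ 0.03849996 -0.33897851] [-0.16787732 -0.95753725  1.12536072]
[   1.3   -0.7 -339.4]
```

View pics/s10.png

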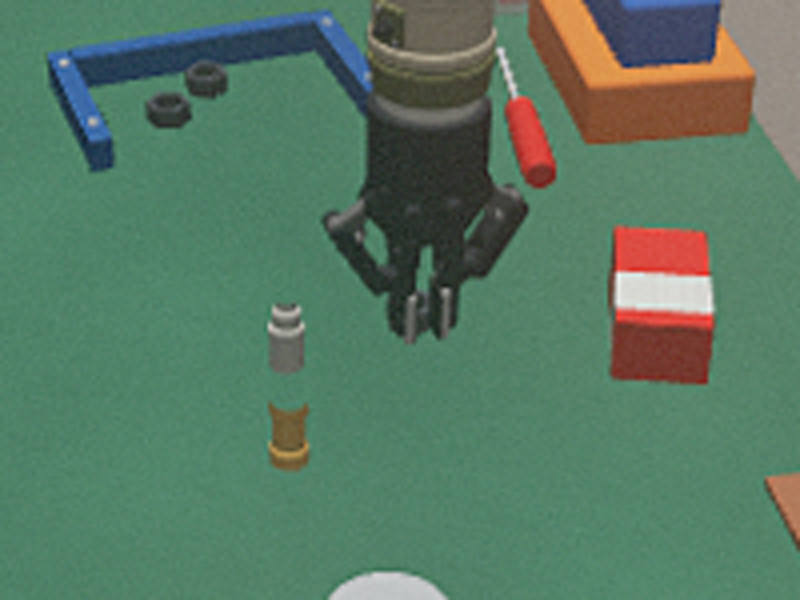

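Emit:
{"name": "send_rows", "arguments": {"plan": [[1,-1,-14,0,0,0],[1,-1,-29,0,0,0],[1,-1,-45,0,0,0],[1,-1,-61,0,0,0],[1,-1,-77,0,0,0],[1,-1,-93,0,0,0],[1,-1,-109,0,0,0],[1,-1,-125,0,0,0],[1,-1,-141,0,0,0],[1,-1,-155,0,0,0]]}}

```text
clock: 17.2
tcp_pos: [0.6178, 0.0544, 0.0053]
orientation: [0.531, 0.467, 0.531, -0.467]
wrist_force: [0.6, -0.6, -0.2]
finger_gap: 0.0152
```

Run:
```python
from h import *
p,R=tool(); s=get_state(); print(s["clock"],p,w2t(p),s["wrist_force"])
print(shift((.055,0),.005))
d=viewer.read_camera("side");crop(d,205,125,365,245,5,"pics/s11.png")
```

```text
17.2 [0.61778832 0.05442571 0.00526003] [ 0.04531959 -0.18400784] [ 0.59443956 -0.55188484 -0.21612248]
[   0.2    0.4 -184.3]
```

View pics/s11.png

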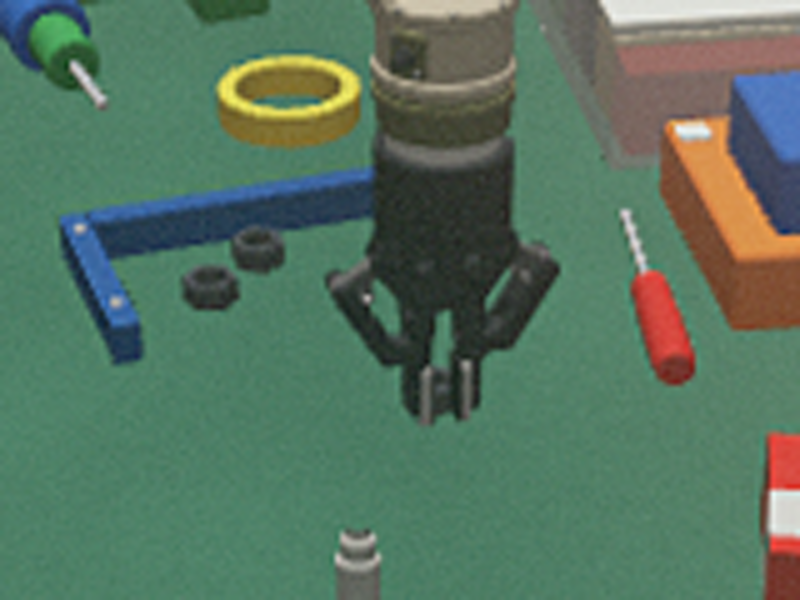

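The nut is still in front of the fingers, near (440,388). The remaining push is about 156 mm, then I back off and lift.

Emit:
{"name": "send_rows", "arguments": {"plan": [[0,0,-14,0,0,0],[0,0,-30,0,0,0],[0,0,-46,0,0,0],[0,0,-62,0,0,0],[0,0,-78,0,0,0],[0,0,-94,0,0,0],[0,0,-110,0,0,0],[0,0,-126,0,0,0],[0,0,-142,0,0,0],[0,0,-154,0,0,0]]}}

```text
clock: 18.5
tcp_pos: [0.5983, 0.2072, 0.0053]
orientation: [0.531, 0.467, 0.531, -0.467]
wrist_force: [0.6, -0.8, -1.5]
finger_gap: 0.015
```

Emit:
{"name": "send_rows", "arguments": {"plan": [[0,0,-3,0,0,0],[0,0,4,0,0,0],[0,0,15,0,0,0],[-10,0,28,0,0,0],[-40,0,40,0,0,0],[-70,0,60,0,0,0],[-100,0,100,0,0,0],[-120,0,150,0,0,0],[-130,0,190,0,0,0],[-130,0,200,0,0,0]]}}

```text
clock: 19.75
tcp_pos: [0.6249, 0.0039, 0.1373]
orientation: [0.531, 0.469, 0.529, -0.468]
wrist_force: [-0.3, -0.4, -0.2]
finger_gap: 0.015
```

Run:
```python
from h import *
p,R=tool(); s=get_state(); print(s["clock"],p,w2t(p),s["wrist_force"])
d=viewer.read_camera("top");crop(d,165,180,265,280,6,"pics/t12.png");cv2.imwrite("pics/t12f.png",d["frame"])
d=viewer.read_camera("side");cv2.imwrite("pics/s12.png",d["frame"])
```

```text
19.75 [0.62488885 0.00389153 0.13729951] [ 0.04335907 -0.23500074] [-0.31080455 -0.42278057 -0.23645087]
```

View pics/t12.png

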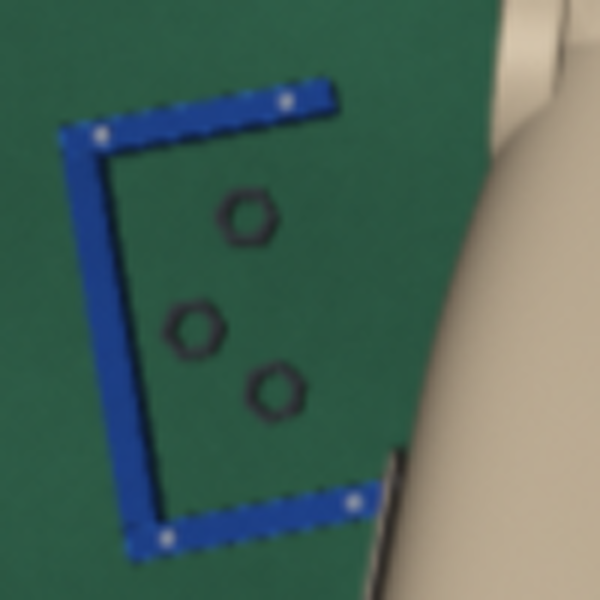

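View pics/t12f.png

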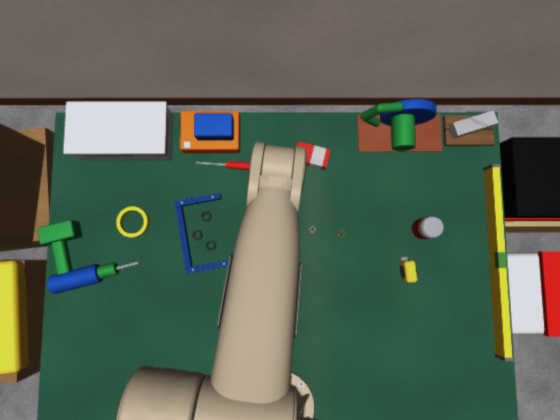

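View pics/s12.png

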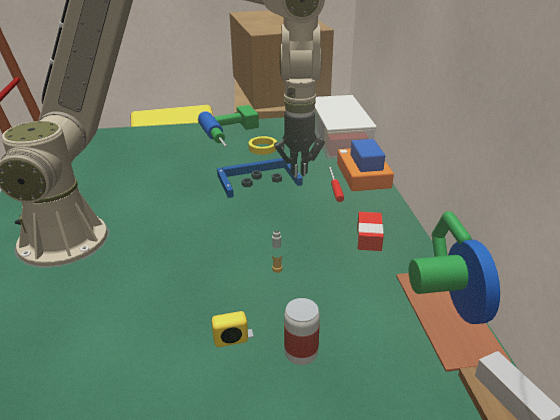

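In t12 the three nuts sit well inside the battens at (248,217), (195,329) and (276,392). No bystander has moved, and the gripper is clear at z = 0.137. I'll do a quick numeric check and hand in.

Run:
```python
from h import *
d=viewer.read_camera("top")
for q in ((248,217),(195,329),(276,392)): print(w2t(unproj(d,((q[0]+.5)/6+164.5,(q[1]+.5)/6+179.5),.016)).round(3))
a=cv2.imread("pics/side0.png").astype(int); b=viewer.read_camera("side")["frame"].astype(int)
for n,(x0,y0,x1,y1) in dict(anchcoup=(265,225,290,275),tm=(205,305,260,350),can=(280,295,325,365),box=(352,208,388,254),sd=(327,163,346,203),roll=(245,132,280,155)).items(): print(n,np.abs(a-b)[y0:y1,x0:x1].mean().round(1))
print(get_state()["qvel"].round(3)); print(job.hand_in())
```

```text
[ 0.053 -0.006]
[-0.001  0.031]
[-0.042 -0.006]
anchcoup 2.7
tm 3.0
can 2.8
box 2.6
sd 2.8
roll 6.2
[ 0.023  0.004 -0.005 -0.    -0.002 -0.   ]
the job is handed in; nothing more can be done
None
```

All three nuts are inside the tray, and I handed the job in at about 20 s on the clock. I swept each one in with the fingertips 15 mm apart and about 5 mm above the bench. The first went straight in, the second on a 20° line and the third nearly straight, and none was lifted.

- **Nuts:** the top camera puts their centres at tray (x, y) of (53, -6), (-1, 31) and (-42, -6) mm. All are within the limits of ±100 mm in x and -50 to 65 mm in y.
- **Robot:** the gripper was clear of everything at z = 0.137 m. The wrist force readings I took between moves stayed under 2 N.
- **Bystanders:** comparing the first and last side pictures around each one showed only noise (2.6 to 3.0 grey levels), so none appears to have moved. The exception was the tape roll at 6.2. I put that down to the gripper overlapping the edge of that crop, since the roll is in the same place in the top view.

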